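# Load an ink cartridge into the sprung service cradle

## Task

Load the large ink cartridge lying on the bench into the service cradle for filling: plain end first under the overhanging steel clip and against the sprung plunger, its port end pressed fully down behind the two heel stops, so that it lies flat on the deck with the plunger holding it against the stops. Leave the other things on the bench where they are.

Things in the scene. Friction and masses are not known exactly. Their poses are not given: they have to be found in the camera images.
- cartridge: Large black ink cartridge, the only large one loose on the bench: a block 92 (x) x 46 (y) x 43 mm (z), about 0.09 kg; grasp across the 46 mm. Origin on its underside, 49 mm from the plain end (nose, +x) and 43 mm from the port end (heel, -x). The heel face has a round red port and gold contacts, up to 6 mm proud. z is up as it lies.
- cartridge_port (a point): Middle of the cartridge's port end (heel), half way up: 43 mm from its origin on -x, 21 mm above its underside.
- cradle: Service cradle, fixed: aluminium plate 160 (x) x 100 mm, its top (the deck) 13 mm above the bench. Origin: centre of its underside, on the bench. +x points to the grey head block (x 43 to 78 mm, 78 mm wide) with the clip and plunger. A loaded cartridge lies flat on the deck, nose under the clip against the plunger, heel pressed against the heel stops, at the height of the deck.
- cradle_seat (a point): Point on the deck where the cartridge's origin lies when loaded: cradle x = -19 mm, y = 0, 13 mm above the bench. Axes as the cradle's, and the loaded cartridge's.
- clip_edge (a point): Middle of the lower front edge of the overhanging steel nose clip: cradle x = +12 mm, 49 mm above the deck (62 mm above the bench). The clip is 66 mm wide and 8 mm thick and covers everything from there back to the head block.
- guide_mouth (a point): Middle of the mouth between the two black side walls, on the deck, at cradle x = -60 mm. From there to the head block they leave 50 mm between them; they stand 28 mm above the deck and are 8 mm thick. Their flared ends reach out to x = -76 mm, 58 mm apart there.
- heel_stops (a point): On the deck, in the plane of the inner faces of the two dark steel heel stops (y +4 to +18 and -18 to -24 mm; the gap clears the port): cradle x = -62 mm. The inner face is upright to 5 mm above the deck, then slopes back to the top at x = -67 mm, 14 mm above the deck; they end at x = -72 mm. A heel pressed down on the slopes rides forward and snaps in.
- plunger (a joint): How far the white sprung plunger below the clip is pushed in, along the cradle's +x, in m: 0 = out (face of its 22 mm disc at cradle x = +24 mm, centre 21 mm above the deck), 0.013 = at its hard stop. 3 N starts it, 7 N brings it to the stop; about 0.006 with a loaded cartridge.
- small_cartridge_a: Bystander: small upright black cartridge with a white top, 24 x 40 x 62 mm, left of the cradle.
- small_cartridge_b: Bystander: small upright black cartridge with a white top, 24 x 40 x 62 mm, towards the back between cradle and large cartridge.
- nipper: Bystander: nippers with red grips, 119 x 49 x 14 mm, at the right.
- dust_brush: Bystander: dust brush with orange handle, 154 x 23 x 11 mm, at the left behind the cradle.
- syringe: Bystander: syringe, 128 x 28 x 18 mm, behind the large cartridge.
Things that resemble listed ones, but are neither listed nor needed, are in the scene too. Leave any purple look-alike of the cartridge alone.

How it is judged:
At the end, for the whole second after the job is handed in: The cartridge lies flat on the cradle's deck (tilt under 0.04 rad, underside within 2.5 mm of the deck), port end towards the heel stops, along the cradle within 0.08 rad, within 3 mm of the seat lengthwise and 4 mm sideways, the plunger pushed in 3 to 9.5 mm by it, at rest (x of cartridge in the frame of cradle_seat between -0.003 and 0.003 m and y of cartridge in the frame of cradle_seat between -0.004 and 0.004 m and z of cartridge in the frame of cradle_seat between -0.003 and 0.0025 m and angle between cartridge's own z axis and vertical below 0.04 rad and angle between the x axis of cartridge and the x axis of cradle, either way round below 0.08 rad and x of cartridge_port in the frame of cradle_seat below -0.03 m and value of joint plunger between 0.003 and 0.0095 m and linear speed of cartridge below 0.01 m/s); the robot touches nothing.
It fails at once if another thing on the bench is moved more than 30 mm (distance of any of small_cartridge_a, small_cartridge_b, nipper, dust_brush, syringe from where it was at the start of the episode above 0.03 m).
It also fails if it takes over 45 s, if anything falls off the work surface, if the arm or the gripper's body presses on something with over 40 N, if the wrist force passes 120 N, or if a joint passes its speed limit or range.

## Robot

A 7-joint arm with a two-finger parallel gripper is mounted at the origin on a cart in front of the work surface, level with it; the furniture and walls round the work are solid. World frame = base frame: x ahead of the robot, y to its left, z up, the work surface at z = 0. Lengths are in m, angles in rad, forces in N, time in s.
With the tool pointing down it reaches from about 0.4 to 0.85 m from the base axis. Payload 4.5 kg.
Tool frame: the origin (TCP) lies midway between the tips of the shut fingers; the grasp point (between the pads) lies 19 mm behind it; z points along the fingers, y is the line along which they close (so a half turn about z gives the same grasp; the last joint's range is limited). The gripper opens to 88 mm and grips with 3 to 60 N. Pads are 18 mm wide; open, the fingers measure 123 mm over their backs; the gripper's body (75 mm by 187 mm) begins 45 mm behind the grasp point.
Start: joints at [1.16, 0.689, -0.195, 1.565, 0.157, 0.902, -0.215], TCP at [0.269, -0.564, 0.239] pointing down, gripper open.
Joint ranges: [-3.01, 3.01], [-0.46, 2.08], [-1.47, 1.51], [0.13, 2.56], [-1, 4.14], [0.04, 2.09], [-2.66, 2.66]. Speed limits (rad/s): [2.57, 2.57, 3.14, 3.14, 3.14, 3.14, 3.14].

## Interface

Orientations are given as a unit quaternion [x, y, z, w].
In Python, from plant import sensors, eyes, finish_job gives the robot as it stands.
- The arm moves only by the tool send_rows, never from a script. Its argument "rows" is text: rows parted by semicolons, each of 4 numbers parted by spaces: the shift along the tool's x, y, z normalised to -1 to 1, where 1 is 30 cm, then the turn about the tool's z normalised to -1 to 1, where 1 is 2 pi rad. A call has 1 to 10 rows; each row is the pose to reach, as a shift and turn from the pose commanded when the call began, along the tool's axes at that moment, turning the shorter way round; what a row does not reach only later rows make up. A row lasts 1/12 s, in which the tool goes at most 41.7 mm and 7.16 degrees, less where a joint would pass 70% of its speed; a pose out of reach is approached as far as the arm can. A call with a number of a shift or a turn outside -1 to 1 is refused whole. A call with a gripper value outside its range is refused whole. "jaw" is the closure, from -1 (fully open) to 1 (shut), set as the call begins (left out, the last holds). The fingers move at their own pace and stop on an object; "force" is the grip in N (left out, the last holds). Time passes only in rows, so rows that repeat a pose let the fingers close. It gives the time, the measured TCP pose, the force, the opening and the grip force at its end, in the units of the state.
- sensors.get_state(): the state, without advancing time (a new reading comes with each control period).
- eyes.snapshot(name): name is "scene" or "top"; returns (picture, depth): 420x560x3 uint8, red, green, blue; 420x560 float32, m along the optical axis (not along the pixel's ray), 0 where there is no reading.
- eyes.calibration(name): a dict with "fov_y" (degrees; the focal length in pixels is half the picture's height over the tangent of half this angle, whatever the lens; pixels are square), "cx", "cy" (the principal point, pixels), "world_from_camera" (4x4, takes a point from camera to world coordinates). Camera axes: x right, y down, z forward; pixel columns grow to the right and rows downward; lengths in m; the calibration is good to about 2 mm. A picture is of the moment at which its call begins. calibration takes no time and is no camera call.
- finish_job(): hands the job in; it is judged then, once.
The state is a dict: "clock": time; "q": joint angles; "qd": joint speeds; "joint_torque": joint torques, N m; "tool_pos": TCP position; "eef_rot": TCP orientation; "contact_force": force on the tool from outside, world axes, zero at the start; "moment": the same for the moment, N m; "opening": opening from 0.0 (shut) to 1.0 (fully open); "finger_force": force on a finger pad.
Only numpy, scipy, OpenCV 4.12 (cv2) and the standard library are available. Lean on these libraries where they do the work, as an engineer would, in place of code of your own. Each camera call takes 0.05 s, during which the arm holds its last target. There are 200 camera calls.

## Working session

There is one attempt and no reset: what is moved stays moved. The work goes in short steps, Python scripts to look and compute and a tool call to move; the robot and the scene stay as the last step left them, time stands still between calls to the robot, and variables do not carry over. Pictures are saved under pics/ and viewed, at most 10 in all, crops included, and the job is handed in when it is done.

Besides the shell and the picture viewer there is one more tool, called after "Request:" as a command line: name --argument value ..., lists and objects as JSON in quotes. send_rows: Moves the arm, as the interface text tells. Scaled input: -1 to 1 covers 30 cm each way for a shift and 2 pi rad each way for a turn. Its arguments: {"type":"object","properties":{"rows":{"type":"string"},"jaw":{"type":"number"},"force":{"type":"number"}},"required":["rows"]}

```bash
mkdir -p pics
cat > h.py <<'E'
import numpy as np,cv2
from plant import sensors,eyes,finish_job
def snap(n):
    p,d=eyes.snapshot(n); np.savez(f'{n}.npz',p=p,d=d); return p,d
def cloud(n,d):
    c=eyes.calibration(n); f=d.shape[0]/2/np.tan(np.radians(c['fov_y'])/2)
    v,u=np.indices(d.shape); P=np.stack([(u-c['cx'])/f*d,(v-c['cy'])/f*d,d,np.ones_like(d)],-1)
    return (P@np.array(c['world_from_camera']).T)[...,:3]
E
python3 - <<'E'
from h import *
for n in('scene','top'):
    p,d=snap(n); cv2.imwrite(f'pics/{n}1.png',p[...,::-1]); print(n,np.round(eyes.calibration(n)['world_from_camera'],3).tolist())
print(sensors.get_state())
E
```

```text
scene [[-0.759, -0.504, 0.412, -0.022], [-0.651, 0.572, -0.5, 0.568], [0.016, -0.647, -0.762, 1.017], [0.0, 0.0, 0.0, 1.0]]
top [[-0.012, -0.988, 0.156, 0.329], [-1.0, 0.012, -0.006, -0.058], [0.004, -0.156, -0.988, 1.182], [0.0, 0.0, 0.0, 1.0]]
{'clock': 0.1, 'q': array([ 1.15977295,  0.68986981, -0.19452174,  1.5662225 ,  0.15731028,
        0.90248313, -0.21509877]), 'qd': array([ 0.00035316, -0.00118076, -0.00124956, -0.00173877, -0.00104035,
        0.00179823,  0.00155316]), 'joint_torque': array([-3.56127639e-03, -5.28497100e+01, -1.27190787e+00, -1.53836918e+01,
       -5.26209560e-02,  1.95237924e-03,  1.12148396e-05]), 'tool_pos': array([ 0.26865964, -0.5637005 ,  0.23801385]), 'eef_rot': array([ 9.75358841e-01,  2.20622976e-01, -2.35124573e-04, -7.60072642e-04]), 'contact_force': array([-0.08717379, -0.32447153, -0.47732416]), 'moment': array([0.01123163, 0.05180436, 0.02870167]), 'finger_force': 0.0, 'opening': 1.001783814087156}
```

View pics/top1.png

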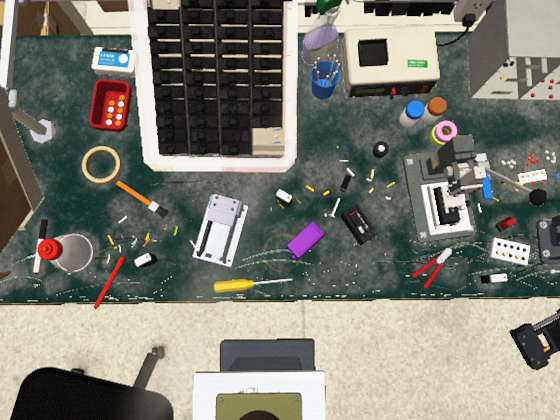

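View pics/scene1.png

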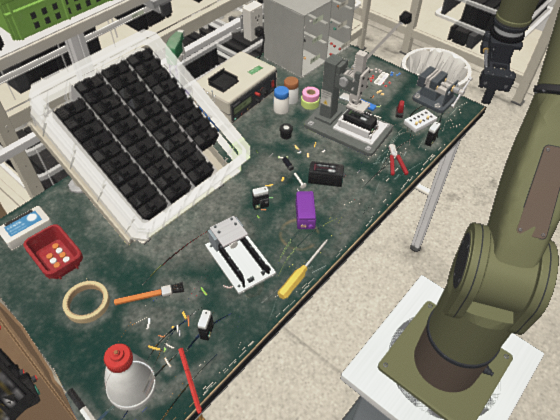

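The top view shows the cradle near (220,230), the black cartridge near (358,225), and the purple look-alike at (305,240). Next I'll enlarge the cradle and the cartridge.

Run:
```python
from h import *
z=np.load('top.npz');p=z['p'];P=cloud('top',z['d'])
a=cv2.resize(p[185:275,180:250],None,fx=6,fy=6,interpolation=cv2.INTER_CUBIC)
b=cv2.resize(p[195:255,330:390],None,fx=6,fy=6,interpolation=cv2.INTER_CUBIC)
im=np.zeros((540,790,3),np.uint8); im[:540,:420]=a; im[:360,425:785]=b
cv2.imwrite('pics/crop1.png',im[...,::-1])
z=np.load('scene.npz');p=z['p']
a=cv2.resize(p[205:300,195:285],None,fx=4.4,fy=4.4,interpolation=cv2.INTER_CUBIC)
b=cv2.resize(p[150:200,295:360],None,fx=5.5,fy=5.5,interpolation=cv2.INTER_CUBIC)
im=np.zeros((430,790,3),np.uint8); im[:a.shape[0],:a.shape[1]]=a; im[:b.shape[0],420:420+b.shape[1]]=b
cv2.imwrite('pics/crop2.png',im[...,::-1])
# cartridge top: points z .035-.052 around
def box(P,m,lo,hi):
    q=P[m&(P[...,2]>lo)&(P[...,2]<hi)]
    r=cv2.minAreaRect(q[:,:2].astype(np.float32)*1000); print(len(q),r,np.median(q[:,2]))
for n in('top','scene'):
    P=cloud(n,np.load(n+'.npz')['d']); v,u=np.indices(P.shape[:2])
    m=((abs(u-358)<26)&(abs(v-225)<26)) if n=='top' else ((u>303)&(u<350)&(v>155)&(v<190))
    box(P,m,.034,.055)
    m=((abs(u-220)<35)&(abs(v-230)<45)) if n=='top' else ((abs(u-240)<40)&(abs(v-250)<45))
    box(P,m,.06,.1); box(P,m,.034,.048); box(P,m,.009,.018); box(P,m,-.01,.006)
```

```text
660 ((507.55010986328125, -250.0814971923828), (90.20985412597656, 45.265419006347656), 32.56101989746094) 0.04198985220713369
791 ((540.3082275390625, 83.36509704589844), (77.53677368164062, 66.3624038696289), 74.1163558959961) 0.06970308105387035
311 ((502.6962890625, 91.32925415039062), (71.26958465576172, 166.22604370117188), 72.80625915527344) 0.04074334122116596
1272 ((497.09295654296875, 95.7969970703125), (100.65032196044922, 159.5762176513672), 74.48342895507812) 0.01297274856754449
3481 ((502.0517578125, 100.23172760009766), (176.11436462402344, 228.48959350585938), 89.87635040283203) -0.00040605101407820143
455 ((504.0169982910156, -248.44622802734375), (90.32910919189453, 50.01422119140625), 33.04796600341797) 0.04161587836291514
719 ((538.812255859375, 83.34588623046875), (77.02745056152344, 69.76310729980469), 74.78495788574219) 0.06932440274781215
392 ((496.36663818359375, 96.92720031738281), (72.01748657226562, 157.09202575683594), 75.79092407226562) 0.03993209183720875
1401 ((509.23712158203125, 84.51911163330078), (150.7620849609375, 264.93621826171875), 52.054569244384766) 0.012789709907278679
4065 ((526.6973876953125, 69.78225708007812), (201.78585815429688, 268.2292785644531), 40.8580436706543) -0.00067971864955374
```

View pics/crop1.png

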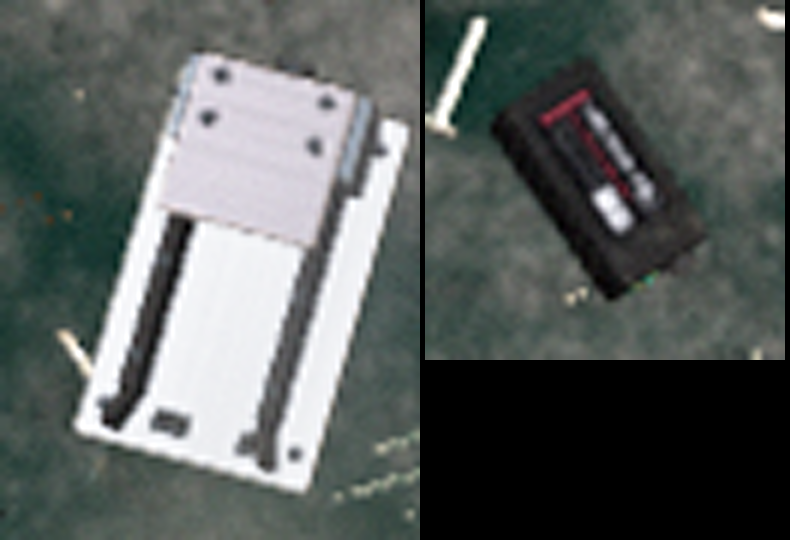

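View pics/crop2.png

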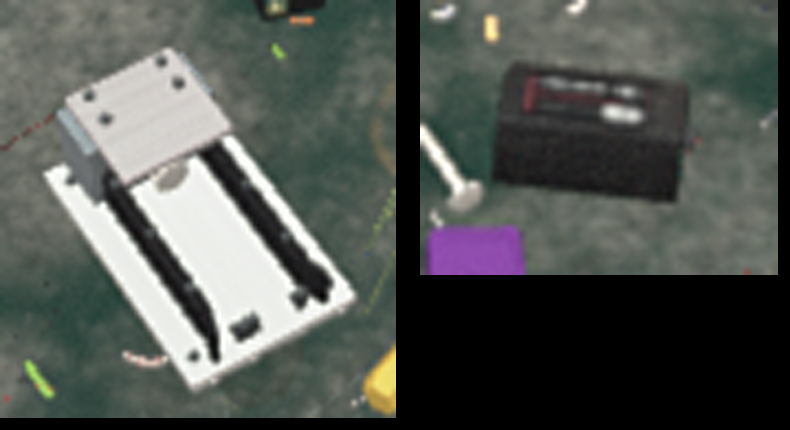

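Crop 1 puts the cartridge nose up-left and the port with its gold contacts low-right at crop (660,275), so its yaw is +32.6°. The cradle's stops are at the bottom (170,422) and the clip at the top, so its yaw is -15.5°. The measured sizes match the given ones. Crop 2 agrees and also shows the plunger disc.

```bash
cat >> h.py <<'E'
YC=np.radians(-15.5); C=np.array([.4971,.0958])
def cr(x,y=0): return C+np.array([x*np.cos(YC)-y*np.sin(YC),x*np.sin(YC)+y*np.cos(YC)])/1000
def pose():
    s=sensors.get_state(); x,y,z,w=s['eef_rot']; return s['tool_pos'],np.arctan2(2*(x*y+w*z),1-2*(y*y+z*z))
def go(xy,z,yaw):
    p,a=pose(); d=np.array([*xy,z])-p
    t=(np.array(yaw)-a+np.pi)%(2*np.pi)-np.pi
    print('yaw now',np.degrees(a).round(2),'row',np.round([(d[0]*np.cos(a)+d[1]*np.sin(a))/.3,(d[0]*np.sin(a)-d[1]*np.cos(a))/.3,-d[2]/.3,-t/2/np.pi],4))
def incr():
    p,a=pose(); d=p[:2]-C; c,s=np.cos(YC),np.sin(YC)
    st=sensors.get_state(); print('cradle xy mm',np.round(1000*np.array([d@[c,s],d@[-s,c]]),1),'z',p[2].round(4),'yaw',np.degrees(a).round(2),'F',st['contact_force'].round(1),st['opening'].round(3),st['finger_force'],st['clock'])
E
python3 - <<'E'
from h import *
go([.5075,-.2501],.12,np.radians(32.6))
E
```

```text
yaw now 25.49 row [ 1.1685 -0.6009  0.3934 -0.0197]
```

Request:
send_rows --rows "0.8 -0.41 0.2 -0.0197;0.8 -0.41 0.2 -0.0197;0.8 -0.41 0.2 -0.0197;0.8 -0.41 0.2 -0.0197;0.8 -0.41 0.2 -0.0197;0.8 -0.41 0.2 -0.0197;0.8 -0.41 0.2 -0.0197;0.8 -0.41 0.2 -0.0197;0.8 -0.41 0.2 -0.0197" --jaw -1

```text
clock: 0.85
tool_pos: [0.4337, -0.3479, 0.1782]
eef_rot: [0.959, 0.283, -0.0, -0.001]
contact_force: [-0.0, -1.5, 0.0]
opening: 1.001
finger_force: 0.0
```

Run:
```python
from h import *
go([.5075,-.2501],.12,np.radians(32.6))
```

```text
yaw now 32.83 row [ 0.3835 -0.1404  0.1939  0.0006]
```

Request:
send_rows --rows "0.383 -0.14 0.194 0;0.383 -0.14 0.194 0;0.383 -0.14 0.194 0;0.383 -0.14 0.194 0;0.383 -0.14 0.194 0;0.383 -0.14 0.194 0"

```text
clock: 1.35
tool_pos: [0.5058, -0.2544, 0.1204]
eef_rot: [0.96, 0.28, -0.001, 0.0]
contact_force: [-0.1, 0.4, -0.3]
opening: 0.996
finger_force: 0.0
```

Run:
```python
from h import *
go([.5075,-.2501],.031,np.radians(32.6))
```

```text
yaw now 32.5 row [ 0.0125 -0.0091  0.2981 -0.0003]
```

Request:
send_rows --rows "0.0125 -0.009 0.1 0;0.0125 -0.009 0.2 0;0.0125 -0.009 0.25 0;0.0125 -0.009 0.25 0;0.0125 -0.009 0.25 0"

```text
clock: 1.77
tool_pos: [0.507, -0.2513, 0.0459]
eef_rot: [0.96, 0.279, -0.001, 0.001]
contact_force: [-0.3, -0.3, 0.4]
opening: 0.999
finger_force: 0.0
```

Run:
```python
from h import *
go([.5075,-.2501],.031,np.radians(32.6))
```

```text
yaw now 32.35 row [ 0.0034 -0.0025  0.0497 -0.0007]
```

Request:
send_rows --rows "0.002 -0.002 0.048 -0.0005;0.002 -0.002 0.048 -0.0005;0.002 -0.002 0.048 -0.0005;0.002 -0.002 0.048 -0.0005"

```text
clock: 2.1
tool_pos: [0.5092, -0.2487, 0.0326]
eef_rot: [0.96, 0.281, 0.001, 0.001]
contact_force: [-0.3, 0.3, 1.8]
opening: 0.998
finger_force: 0.0
```

Request:
send_rows --rows "0 0 0 0;0 0 0 0;0 0 0 0;0 0 0 0;0 0 0 0;0 0 0 0;0 0 0 0;0 0 0 0" --jaw 1 --force 15

```text
clock: 2.77
tool_pos: [0.509, -0.2477, 0.0312]
eef_rot: [0.959, 0.282, 0.0, 0.0]
contact_force: [-0.1, 0.1, 0.4]
opening: 0.521
finger_force: 15.0
```

Request:
send_rows --rows "0 0 -0.1 0;0 0 -0.2 0;0 0 -0.3 0;0 0 -0.3 0;0 0 -0.3 0"

```text
clock: 3.18
tool_pos: [0.5096, -0.2479, 0.1225]
eef_rot: [0.959, 0.282, 0.001, 0.001]
contact_force: [-1.2, 0.4, -0.8]
opening: 0.517
finger_force: 15.0
```

Run:
```python
from h import *
incr(); go(cr(-135),.12,YC)
p,d=snap('scene'); P=cloud('scene',d)
cv2.imwrite('pics/s2.png',cv2.resize(p[60:280,190:450],None,fx=3,fy=2.7)[...,::-1][:600])
```

```text
Traceback (most recent call last):
  File "h.py", line 19, in incr
    st=sensors.get_state(); print('cradle xy mm',np.round(1000*np.array([d@[c,s],d@[-s,c]]),1),'z',p[2].round(4),'yaw',np.degrees(a).round(2),'F',st['contact_force'].round(1),st['opening'].round(3),st['finger_force'],st['clock'])
                                                                                                                                                                               ^^^^^^^^^^^^^^^^^^^
AttributeError: 'float' object has no attribute 'round'
```

```bash
sed -i "s/st\['opening'\].round(3)/round(st['opening'],3)/" h.py
python3 - <<'E'
from h import *
incr(); go(cr(-115),.12,YC)
p,d=snap('scene'); 
cv2.imwrite('pics/s2.png',cv2.resize(p[60:280,190:450],None,fx=3,fy=2.7)[...,::-1][:600])
E
```

```text
cradle xy mm [ 103.9 -327.8] z 0.1225 yaw 32.75 F [-1.2  0.4 -0.8] 0.517 14.999384433031082 3.1833
yaw now 32.75 row [ 0.3295 -1.272   0.0082  0.134 ]
```

View pics/s2.png

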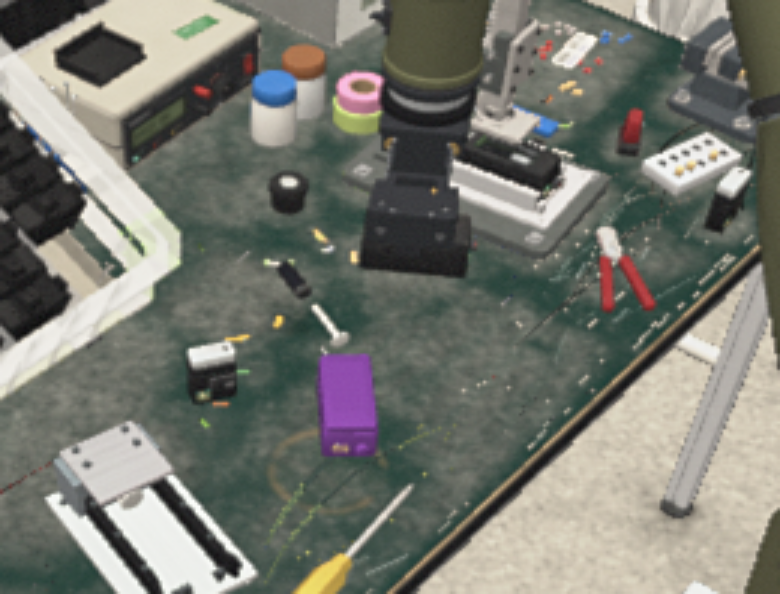

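The picture shows the cartridge held level at crop (415,240), port to the right. Next I'll carry it to the cradle mouth.

Request:
send_rows --rows "0.2 -0.77 0 0.08;0.2 -0.77 0 0.08;0.2 -0.77 0 0.08;0.2 -0.77 0 0.08;0.2 -0.77 0 0.08;0.2 -0.77 0 0.08;0.2 -0.77 0 0.08;0.2 -0.77 0 0.08"

```text
clock: 3.9
tool_pos: [0.4328, -0.0189, 0.1201]
eef_rot: [0.999, 0.037, -0.002, -0.0]
contact_force: [0.5, -0.4, -1.6]
opening: 0.522
finger_force: 15.0
```

Run:
```python
from h import *
incr(); go(cr(-115),.12,YC)
```

```text
cradle xy mm [ -31.3 -127.7] z 0.1201 yaw 4.23 F [ 0.5 -0.4 -1.6] 0.522 14.99927133321762 3.9
yaw now 4.23 row [-1.189e-01 -4.950e-01  2.000e-04  5.480e-02]
```

Request:
send_rows --rows "-0.119 -0.495 0 0.0548;-0.119 -0.495 0 0.0548;-0.119 -0.495 0 0.0548;-0.119 -0.495 0 0.0548;-0.119 -0.495 0 0.0548;-0.119 -0.495 0 0.0548;-0.119 -0.495 0 0.0548;-0.119 -0.495 0 0.0548"

```text
clock: 4.57
tool_pos: [0.3892, 0.1227, 0.1209]
eef_rot: [0.99, -0.139, 0.0, 0.001]
contact_force: [0.7, -0.5, -1.5]
opening: 0.521
finger_force: 15.0
```

Run:
```python
from h import *
incr(); go(cr(-115),.066,YC)
```

```text
cradle xy mm [-111.2   -2.9] z 0.1209 yaw -16.0 F [ 0.7 -0.5 -1.5] 0.521 14.999324977397919 4.5667
yaw now -16.0 row [-0.0129 -0.0096  0.183  -0.0014]
```

Request:
send_rows --rows "-0.012 -0.009 0 -0.0014;-0.012 -0.009 0.1 -0.0014;-0.012 -0.009 0.1 -0.0014;-0.012 -0.009 0.1 -0.0014;-0.012 -0.009 0.1 -0.0014"

```text
clock: 4.98
tool_pos: [0.3856, 0.1278, 0.0916]
eef_rot: [0.991, -0.133, -0.0, 0.0]
contact_force: [0.7, 0.1, -0.6]
opening: 0.522
finger_force: 15.0
```

Run:
```python
from h import *
incr(); go(cr(-115),.066,YC)
p,d=snap('scene'); q,e=snap('top')
im=np.zeros((520,800,3),np.uint8)
a=cv2.resize(p[190:310,180:290],None,fx=4,fy=4,interpolation=cv2.INTER_CUBIC); im[:480,:440]=a
b=cv2.resize(q[180:300,180:270],None,fx=4,fy=4,interpolation=cv2.INTER_CUBIC); im[:480,440:800]=b
cv2.imwrite('pics/c3.png',im[...,::-1])
```

```text
cradle xy mm [-116.    1.] z 0.0916 yaw -15.34 F [ 0.7  0.1 -0.6] 0.522 14.999441653490067 4.9833
yaw now -15.34 row [0.0032 0.0034 0.0853 0.0004]
```

View pics/c3.png

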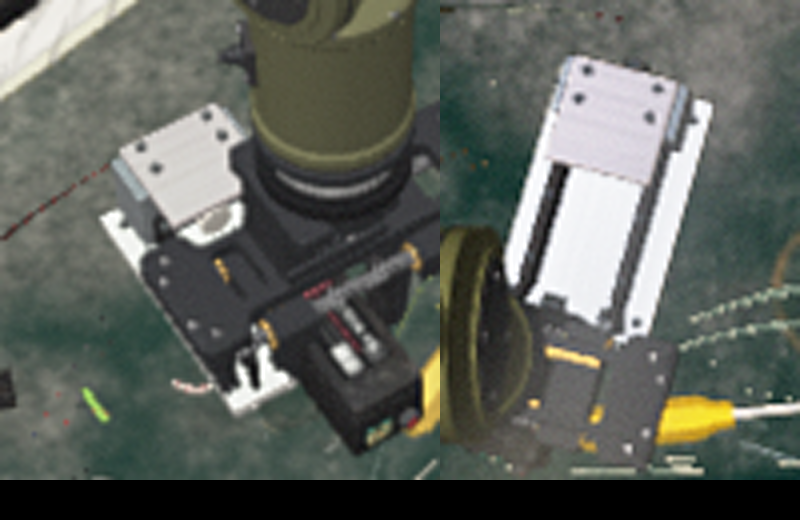

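The scene view shows the cartridge level, port at crop (400,420), lined up behind the cradle. The stops and the guide mouth are visible in the top view at crop (555,300) and (605,315). Next I'll lower it and slide it in.

Request:
send_rows --rows "0.003 0.0034 0.085 0;0.003 0.0034 0.085 0;0.003 0.0034 0.085 0;0.003 0.0034 0.085 0;0.04 0.0034 0.085 0;0.07 0.0034 0.085 0;0.07 0.0034 0.085 0;0.07 0.0034 0.085 0"

```text
clock: 5.75
tool_pos: [0.407, 0.1205, 0.066]
eef_rot: [0.991, -0.136, 0.002, 0.001]
contact_force: [2.1, -3.2, -3.0]
opening: 0.518
finger_force: 14.9
```

Run:
```python
from h import *
incr(); go(cr(-45),.066,YC)
```

```text
cradle xy mm [-93.5  -0.3] z 0.066 yaw -15.63 F [ 2.1 -3.2 -3. ] 0.518 14.925509244203568 5.75
yaw now -15.63 row [ 0.1615 -0.0012  0.     -0.0004]
```

Request:
send_rows --rows "0.02 0.003 0 0;0.04 0.003 0 0;0.06 0.003 0 0;0.08 0.003 0 0;0.08 0.003 0 0;0.08 0.003 0 0"

```text
clock: 6.25
tool_pos: [0.4297, 0.1139, 0.0655]
eef_rot: [0.991, -0.134, 0.001, 0.001]
contact_force: [-0.4, -3.6, -2.4]
opening: 0.522
finger_force: 14.9
```

Run:
```python
from h import *
incr(); go(cr(-45),.066,YC)
```

```text
cradle xy mm [-69.8  -0.5] z 0.0655 yaw -15.35 F [-0.4 -3.6 -2.4] 0.522 14.918967336416245 6.25
yaw now -15.35 row [ 0.0827 -0.0015 -0.0017  0.0004]
```

Request:
send_rows --rows "0 0.004 0 0;0.02 0.004 0 0;0.04 0.004 0 0;0.06 0.004 0 0;0.08 0.004 0 0;0.08 0.004 0 0;0.08 0.004 0 0"

```text
clock: 6.83
tool_pos: [0.453, 0.1072, 0.0657]
eef_rot: [0.991, -0.133, 0.001, 0.0]
contact_force: [0.4, -1.1, -1.4]
opening: 0.517
finger_force: 14.9
```

Run:
```python
from h import *
incr(); go(cr(-41),.066,YC)
```

```text
cradle xy mm [-45.6  -0.8] z 0.0657 yaw -15.28 F [ 0.4 -1.1 -1.4] 0.517 14.942543506622314 6.8333
yaw now -15.28 row [ 0.0152 -0.0027 -0.0011  0.0006]
```

Request:
send_rows --rows "0.015 0 0 0;0.015 0 0.01 0;0.015 0 0.02 0;0.015 0 0.02 0;0.015 0 0.02 0" --force 6

```text
clock: 7.25
tool_pos: [0.4558, 0.1065, 0.0594]
eef_rot: [0.991, -0.133, -0.0, -0.0]
contact_force: [0.2, -0.4, -1.2]
opening: 0.522
finger_force: 6.0
```

Run:
```python
from h import *
incr()
```

```text
cradle xy mm [-42.7  -0.8] z 0.0594 yaw -15.25 F [ 0.2 -0.4 -1.2] 0.522 5.979844406247139 7.25
```

Now I'll press the heel onto the stops to tip the nose down.

Request:
send_rows --rows "0.004 0 0.005 0;0.004 0 0.01 0;0.004 0 0.015 0;0.004 0 0.015 0"

```text
clock: 7.58
tool_pos: [0.4587, 0.1053, 0.0554]
eef_rot: [0.991, -0.133, 0.002, 0.0]
contact_force: [2.4, -1.1, 3.2]
opening: 0.516
finger_force: 6.0
```

Request:
send_rows --rows "0 0 0.004 0;0 0 0.008 0;0 0 0.01 0;0 0 0.01 0"

```text
clock: 7.92
tool_pos: [0.4598, 0.105, 0.0527]
eef_rot: [0.991, -0.133, 0.003, 0.0]
contact_force: [4.0, -2.1, 4.4]
opening: 0.516
finger_force: 6.0
```

Run:
```python
from h import *
incr()
p,d=snap('scene'); q,e=snap('top')
im=np.zeros((560,800,3),np.uint8)
a=cv2.resize(p[190:310,180:290],None,fx=4.5,fy=4.5,interpolation=cv2.INTER_CUBIC); im[:540,:495]=a
b=cv2.resize(q[195:275,190:240],None,fx=6,fy=6,interpolation=cv2.INTER_CUBIC); im[:480,495:795]=b
cv2.imwrite('pics/c4.png',im[...,::-1])
```

```text
cradle xy mm [-38.4  -1.1] z 0.0527 yaw -15.34 F [ 4.  -2.1  4.4] 0.516 6.003177613019943 7.9167
```

View pics/c4.png

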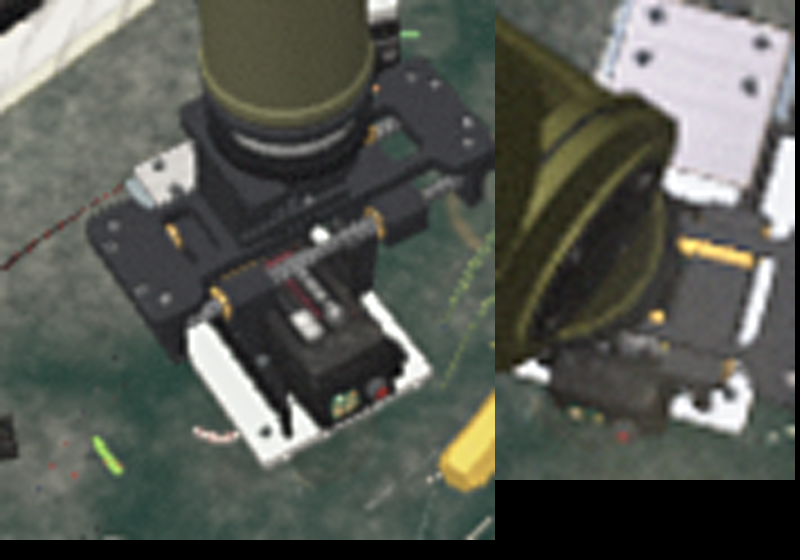

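The cartridge heel shows at left crop (350,370) on the stops. I'll get its tilt from the depth.

```bash
cat >> h.py <<'E'
def tilt():
    P=cloud('scene',np.load('scene.npz')['d']).reshape(-1,3); c,s=np.cos(YC),np.sin(YC)
    d=P[:,:2]-C; x=(d@[c,s])*1000; y=(d@[-s,c])*1000; z=P[:,2]*1000-13
    for x0 in range(-96,0,6):
        m=(abs(x-x0)<3)&(abs(y)<16)&(z>-5)&(z<80)
        if m.sum()>3: print(x0,m.sum(),np.percentile(z[m],[10,50,90]).round(1))
E
python3 - <<'E'
from h import *
tilt()
E
```

```text
-96 31 [21.2 29.3 37.1]
-90 114 [22.8 39.8 54. ]
-84 50 [48.2 56.3 59.7]
-78 36 [55.9 57.  58.9]
-72 28 [54.4 55.9 58.9]
-66 28 [54.2 55.9 58.1]
-60 31 [53.7 54.8 57.8]
-54 33 [52.3 54.5 56.5]
-48 27 [52.4 53.8 55.6]
-42 26 [51.1 53.2 54.8]
-36 24 [49.4 51.9 54.3]
-30 20 [49.2 51.2 53.4]
-24 10 [48.3 49.4 51.7]
-12 14 [46.6 49.4 50.3]
-6 14 [46.2 47.6 49.4]
```

Request:
send_rows --rows "-0.006 -0.002 0.004 0;-0.006 -0.002 0.008 0;-0.006 -0.002 0.01 0;-0.006 -0.002 0.01 0"

```text
clock: 8.35
tool_pos: [0.4587, 0.1057, 0.0498]
eef_rot: [0.991, -0.134, 0.004, 0.0]
contact_force: [4.8, -2.6, 5.8]
opening: 0.522
finger_force: 6.0
```

Run:
```python
from h import *
incr(); snap('scene'); tilt()
```

```text
cradle xy mm [-39.7  -0.7] z 0.0498 yaw -15.36 F [ 4.8 -2.6  5.8] 0.522 6.00179024040699 8.35
-96 33 [21.7 32.8 39.2]
-90 96 [23.9 38.7 51. ]
-84 72 [43.6 56.6 60.3]
-78 29 [55.9 58.1 60.2]
-72 24 [56.  57.1 58.7]
-66 33 [53.6 54.9 57.6]
-60 33 [53.1 55.3 56.5]
-54 25 [52.1 53.6 55.8]
-48 25 [51.3 53.2 54.5]
-42 27 [49.  51.9 54.5]
-36 26 [48.9 50.6 52.5]
-30 19 [47.2 49.  51.8]
-12 18 [43.1 45.5 46.8]
-6 7 [42.6 44.6 45.8]
```

The tilt is now about 10.6°, with the nose close to the deck. Next I'll slide it under the clip.

Request:
send_rows --rows "0.01 0 0 0;0.02 0 0 0;0.03 0 0.001 0;0.04 0 0.002 0;0.05 0 0.003 0;0.05 0 0.003 0;0.05 0 0.003 0" --force 20

```text
clock: 8.98
tool_pos: [0.4603, 0.1055, 0.0487]
eef_rot: [0.991, -0.131, -0.009, -0.002]
contact_force: [-13.3, 3.0, 24.7]
opening: 0.522
finger_force: 20.0
```

Run:
```python
from h import *
incr(); snap('scene'); tilt()
```

```text
cradle xy mm [-38.1  -0.5] z 0.0487 yaw -15.11 F [-13.3   3.   24.7] 0.522 20.007229149341583 8.9833
-96 25 [22.1 31.2 38.7]
-90 94 [25.7 37.4 48.8]
-84 80 [35.8 53.9 59.3]
-78 34 [56.9 58.4 60.4]
-72 31 [55.2 57.1 59.1]
-66 27 [55.  56.4 58.4]
-60 25 [54.  55.5 57.2]
-54 31 [51.9 54.2 56.2]
-48 28 [50.8 52.7 54.8]
-42 25 [49.8 51.  52.7]
-36 23 [47.8 49.6 51.6]
-30 21 [47.2 48.2 50.5]
-24 18 [45.3 47.5 49.5]
-12 4 [45.5 46.1 47. ]
-6 17 [41.9 44.1 45.4]
```

Request:
send_rows --rows "-0.03 0 0 0;-0.03 0 -0.004 0;-0.03 0 -0.008 0;-0.03 0 -0.008 0"

```text
clock: 9.37
tool_pos: [0.4601, 0.1058, 0.0503]
eef_rot: [0.991, -0.132, -0.001, -0.0]
contact_force: [1.0, -0.7, -1.3]
opening: 0.525
finger_force: 20.0
```

Run:
```python
from h import *
incr(); snap('scene'); tilt()
```

```text
cradle xy mm [-38.3  -0.3] z 0.0503 yaw -15.22 F [ 1.  -0.7 -1.3] 0.525 19.998628199100494 9.3667
-96 28 [22.5 33.7 37.4]
-90 97 [24.1 38.5 49.3]
-84 75 [-0.9 54.4 61.4]
-78 33 [57.4 60.  62. ]
-72 28 [55.7 58.3 60.4]
-66 30 [55.5 56.9 58.9]
-60 29 [54.3 56.4 58.9]
-54 30 [53.3 55.6 57. ]
-48 25 [53.  54.8 55.9]
-42 29 [51.2 53.  54.9]
-36 25 [49.9 52.1 53.6]
-30 21 [47.3 50.4 52.6]
-24 8 [46.8 49.  51.2]
-12 9 [46.1 47.3 48.4]
-6 15 [44.2 45.1 46.1]
```

Request:
send_rows --rows "0.01 0 0 0;0.02 0 0 0;0.03 0 0 0;0.03 0 0 0;0.03 0 0 0"

```text
clock: 9.83
tool_pos: [0.4701, 0.1028, 0.0505]
eef_rot: [0.991, -0.133, 0.0, 0.0]
contact_force: [-0.5, 0.8, -0.8]
opening: 0.52
finger_force: 20.0
```

Run:
```python
from h import *
incr(); snap('scene'); tilt()
```

```text
cradle xy mm [-27.9  -0.5] z 0.0505 yaw -15.27 F [-0.5  0.8 -0.8] 0.52 19.99865412712097 9.8333
-84 67 [-1.6 24.6 37.7]
-78 132 [-0.3 39.8 53.5]
-72 63 [-0.8 56.1 61.2]
-66 29 [57.1 60.1 61.4]
-60 30 [55.5 57.4 60.1]
-54 29 [54.5 57.1 59.4]
-48 27 [53.9 56.3 58. ]
-42 28 [53.3 55.5 57.6]
-36 29 [52.4 54.3 56. ]
-30 28 [50.6 52.6 55.1]
-24 23 [49.8 52.  54.8]
-18 18 [48.6 51.5 53. ]
-12 4 [48.8 49.3 50. ]
```

Request:
send_rows --rows "0.01 0 0 0;0.02 0 0.001 0;0.027 0 0.002 0;0.027 0 0.002 0;0.027 0 0.002 0"

```text
clock: 10.3
tool_pos: [0.4777, 0.1007, 0.05]
eef_rot: [0.991, -0.133, 0.0, 0.0]
contact_force: [0.0, 0.7, -1.2]
opening: 0.514
finger_force: 20.0
```

Run:
```python
from h import *
incr(); snap('scene'); tilt()
```

```text
cradle xy mm [-20.   -0.5] z 0.05 yaw -15.27 F [ 0.   0.7 -1.2] 0.514 19.998606741428375 10.3
-84 17 [-4.8 -1.2  2.7]
-78 59 [-3.   1.6 36.9]
-72 129 [ 0.5 29.9 45.1]
-66 91 [ 1.  51.7 60.4]
-60 30 [58.  59.6 60.8]
-54 26 [56.6 57.8 60.8]
-48 29 [54.5 56.6 58.7]
-42 26 [54.  56.  57.9]
-36 31 [51.8 54.4 55.9]
-30 26 [51.1 54.1 56.6]
-24 24 [50.5 52.4 53.9]
-18 30 [48.7 51.6 53.5]
-12 21 [48.3 49.8 52.2]
-6 12 [46.8 49.  50.2]
```

Request:
send_rows --rows "0.01 0 0 0;0.02 0 0 0;0.025 0 0 0;0.025 0 0 0;0.025 0 0 0" --force 30

```text
clock: 10.77
tool_pos: [0.4836, 0.0991, 0.0498]
eef_rot: [0.991, -0.133, -0.001, -0.0]
contact_force: [-5.5, 1.5, 0.4]
opening: 0.52
finger_force: 30.0
```

Run:
```python
from h import *
incr(); snap('scene'); tilt()
```

```text
cradle xy mm [-13.9  -0.5] z 0.0498 yaw -15.25 F [-5.5  1.5  0.4] 0.52 29.999383091926575 10.7667
-84 16 [-4.4 -1.6  1.1]
-78 33 [-2.2 -0.1  2.3]
-72 61 [-0.3  7.9 34.8]
-66 107 [ 1.9 33.7 46.1]
-60 105 [-0.  51.3 60.3]
-54 28 [56.7 59.3 61.3]
-48 28 [56.5 58.4 60.6]
-42 31 [55.1 56.5 58.6]
-36 24 [54.4 56.7 58.4]
-30 29 [52.9 54.9 57.6]
-24 26 [51.8 53.6 55.9]
-18 23 [50.1 51.7 53.5]
-12 25 [48.  50.7 53.2]
-6 22 [48.9 50.1 52. ]
```

Request:
send_rows --rows "0.003 0 0.005 0;0.003 0 0.01 0;0.003 0 0.015 0;0.003 0 0.018 0;0.003 0 0.018 0" --force 15

```text
clock: 11.23
tool_pos: [0.4847, 0.0988, 0.0446]
eef_rot: [0.991, -0.133, -0.001, -0.0]
contact_force: [-6.0, 2.3, 3.4]
opening: 0.517
finger_force: 15.0
```

Run:
```python
from h import *
incr(); snap('scene'); tilt()
```

```text
cradle xy mm [-12.7  -0.4] z 0.0446 yaw -15.26 F [-6.   2.3  3.4] 0.517 15.000593662261963 11.2333
-84 19 [-4.4 -2.2 -0.2]
-78 35 [-1.8 -0.4  2.2]
-72 53 [-1.9  5.6 24. ]
-66 87 [ 0.7 17.8 30.5]
-60 106 [22.8 40.8 51.3]
-54 29 [48.3 50.9 52.9]
-48 26 [47.1 49.2 51.7]
-42 34 [47.4 49.5 51.1]
-36 28 [46.8 48.6 50.5]
-30 31 [45.9 48.6 51.5]
-24 30 [44.9 47.  50.1]
-18 28 [45.2 47.7 49.5]
-12 25 [43.8 46.6 48.2]
-6 21 [43.3 45.2 46.5]
```

Request:
send_rows --rows "0.004 0 0.003 0;0.004 0 0.006 0;0.004 0 0.009 0;0.004 0 0.009 0;0.004 0 0.009 0" --force 20

```text
clock: 11.7
tool_pos: [0.4848, 0.0988, 0.0432]
eef_rot: [0.991, -0.133, -0.002, -0.001]
contact_force: [-9.8, 1.6, 20.2]
opening: 0.522
finger_force: 20.0
```

Run:
```python
from h import *
incr(); snap('scene'); tilt()
```

```text
cradle xy mm [-12.6  -0.4] z 0.0432 yaw -15.27 F [-9.8  1.6 20.2] 0.522 20.00274896621704 11.7
-84 20 [-4.2 -1.4  2.4]
-78 32 [-2.6  0.1  3.7]
-72 51 [-2.5  3.8 18.7]
-66 97 [-0.1 22.2 35.4]
-60 84 [18.9 42.5 50. ]
-54 30 [45.6 48.3 51. ]
-48 31 [45.5 47.5 49.5]
-42 27 [45.7 47.5 49.5]
-36 29 [44.6 46.7 49.1]
-30 30 [44.3 47.1 49.5]
-24 30 [43.8 45.7 47.6]
-18 29 [43.6 46.2 47.6]
-12 29 [43.  45.3 47.8]
-6 22 [42.4 44.7 46.6]
```

Request:
send_rows --rows "0.006 0 -0.002 0;0.012 0 -0.002 0;0.012 0 -0.002 0;0.012 0 -0.002 0;0.012 0 0.003 0;0.012 0 0.005 0;0.012 0 0.005 0"

```text
clock: 12.33
tool_pos: [0.4857, 0.0985, 0.0414]
eef_rot: [0.991, -0.132, -0.004, -0.001]
contact_force: [-12.4, 2.2, 21.8]
opening: 0.519
finger_force: 26.2
```

Run:
```python
from h import *
incr(); p,d=snap('scene'); tilt()
cv2.imwrite('pics/c5.png',cv2.resize(p[200:310,190:290],None,fx=5.4,fy=5.4,interpolation=cv2.INTER_CUBIC)[...,::-1])
```

```text
cradle xy mm [-11.7  -0.4] z 0.0414 yaw -15.22 F [-12.4   2.2  21.8] 0.519 26.246326292166486 12.3333
-84 14 [-3.3 -1.7  0.9]
-78 39 [-3.1  0.1  2.8]
-72 46 [-2.1  2.4 15.2]
-66 72 [-0.4 15.4 27.4]
-60 109 [15.9 35.1 45. ]
-54 30 [43.3 45.  46.8]
-48 32 [42.8 45.3 47.2]
-42 28 [41.6 44.7 47.3]
-36 34 [42.1 44.8 46.6]
-30 31 [43.1 45.4 47.2]
-24 23 [42.6 44.3 47. ]
-18 31 [41.4 44.  45.3]
-12 31 [42.1 43.9 45.5]
-6 25 [41.2 43.8 45.9]
```

View pics/c5.png

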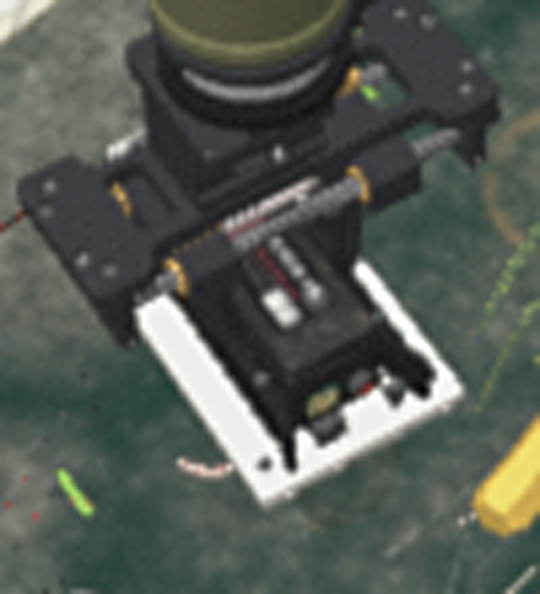

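The heel at (330,385) is now in front of the stops at (330,428), almost flat. I'll release, then press the heel down with the fingers shut.

Request:
send_rows --rows "0 0 -0.003 0;0 0 -0.005 0;0 0 -0.005 0;0 0 -0.005 0;0 0 -0.005 0;0 0 -0.05 0;0 0 -0.1 0;0 0 -0.1 0;0 0 -0.1 0" --jaw -0.4

```text
clock: 13.13
tool_pos: [0.4912, 0.0973, 0.0706]
eef_rot: [0.991, -0.133, 0.001, 0.0]
contact_force: [-0.7, -0.1, 0.5]
opening: 0.698
finger_force: 0.0
```

Run:
```python
from h import *
incr(); p,d=snap('scene'); tilt(); go(cr(-50),.064,YC)
```

```text
cradle xy mm [-6.1 -0.2] z 0.0706 yaw -15.26 F [-0.7 -0.1  0.5] 0.698 0.0 13.1333
-84 13 [-4.4 -1.8  1.4]
-78 35 [-3.1  0.2  1.8]
-72 45 [-1.9  3.7 13.5]
-66 69 [ 0.1 15.4 31.1]
-60 112 [17.5 34.3 46. ]
-54 32 [42.7 44.7 46.9]
-48 29 [42.2 44.9 46.9]
-42 32 [42.  44.2 46.6]
-36 35 [42.7 44.4 46.7]
-30 24 [42.3 44.2 46.4]
-24 32 [41.6 43.6 46.6]
-18 24 [41.9 43.8 45.8]
-12 32 [41.1 43.3 45.5]
-6 32 [41.8 42.9 46. ]
yaw now -15.25 row [-0.1445 -0.0014  0.0205  0.0007]
```

Request:
send_rows --rows "-0.144 0 -0.01 0;-0.144 0 -0.01 0;-0.144 0 -0.01 0;-0.144 0 -0.01 0;-0.144 0 -0.01 0;-0.144 0 0.02 0;-0.144 0 0.03 0;-0.144 0 0.03 0" --jaw 1

```text
clock: 13.85
tool_pos: [0.4492, 0.1083, 0.0607]
eef_rot: [0.991, -0.133, -0.0, 0.0]
contact_force: [0.5, -0.6, -0.4]
opening: 0.117
finger_force: 0.0
```

Request:
send_rows --rows "0 0 0.006 0;0 0 0.012 0;0 0 0.018 0;0 0 0.018 0"

```text
clock: 14.18
tool_pos: [0.4486, 0.1088, 0.0561]
eef_rot: [0.991, -0.133, 0.0, -0.0]
contact_force: [-0.2, -1.2, -0.3]
opening: 0.003
finger_force: 0.0
```

Run:
```python
from h import *
incr()
```

```text
cradle xy mm [-50.2  -0.5] z 0.0561 yaw -15.26 F [-0.2 -1.2 -0.3] 0.003 0.0 14.1833
```

Request:
send_rows --rows "0 0 0.003 0;0 0 0.006 0;0 0 0.008 0;0 0 0.008 0;0 0 0.008 0"

```text
clock: 14.6
tool_pos: [0.4487, 0.1088, 0.0559]
eef_rot: [0.991, -0.133, 0.001, -0.001]
contact_force: [-3.6, 0.5, 29.8]
opening: 0.003
finger_force: 15.2
```

Run:
```python
from h import *
incr()
```

```text
cradle xy mm [-50.1  -0.4] z 0.0559 yaw -15.3 F [-3.6  0.5 29.8] 0.003 15.2275178959826 14.6
```

It takes 30 N with the top at 55.9 mm, which is deck height plus 43 mm, so the heel is fully down. I'll retreat and check.

Request:
send_rows --rows "0 0 -0.05 0;0 0 -0.15 0;0 0 -0.3 0;0 0 -0.45 0;-0.1 0.4 -0.45 0;-0.1 0.6 -0.45 0;-0.1 0.6 -0.45 0;-0.1 0.6 -0.45 0;-0.1 0.6 -0.45 0"

```text
clock: 15.35
tool_pos: [0.3697, -0.0614, 0.1893]
eef_rot: [0.991, -0.136, 0.0, 0.001]
contact_force: [-0.4, -0.2, -0.6]
opening: 0.003
finger_force: 0.0
```

Run:
```python
from h import *
incr(); p,d=snap('scene'); tilt(); q,e=snap('top')
P=cloud('top',e); c,s=np.cos(YC),np.sin(YC); D=P[...,:2]-C; x=(D@[c,s])*1000;y=(D@[-s,c])*1000; z=P[...,2]*1000-13
m=(z>36)&(z<48)&(x<10)&(x>-90)&(abs(y)<40); print(x[m].min(),np.percentile(y[m],[1,99]),np.median(z[m]))
A=np.c_[x[m],y[m],np.ones(m.sum())]; print(np.linalg.lstsq(A,z[m],rcond=None)[0])
im=np.zeros((520,800,3),np.uint8)
im[:480,:400]=cv2.resize(p[205:301,195:275],None,fx=5,fy=5,interpolation=cv2.INTER_CUBIC)
im[:510,400:796]=cv2.resize(q[190:275,185:251],None,fx=6,fy=6,interpolation=cv2.INTER_CUBIC)
cv2.imwrite('pics/c6.png',im[...,::-1])
```

```text
cradle xy mm [ -80.7 -185.5] z 0.1893 yaw -15.64 F [-0.4 -0.2 -0.6] 0.003 0.0 15.35
-84 18 [-4.4 -2.6  2.2]
-78 32 [-4.   0.1  3.5]
-72 53 [-2.5  1.6 15.1]
-66 86 [ 1.9 18.8 35.3]
-60 78 [14.7 37.1 43.3]
-54 29 [40.6 42.3 44.1]
-48 33 [39.4 41.9 44.3]
-42 35 [41.1 42.9 44.5]
-36 33 [40.  42.9 44.3]
-30 29 [40.7 42.5 44.6]
-24 28 [40.5 42.7 44.9]
-18 33 [40.7 42.2 44.9]
-12 31 [40.3 42.8 45.5]
-6 25 [39.9 42.5 45.1]
-61.05417096767569 [-20.21982039  22.81375914] 42.60386033048825
[1.34028544e-02 8.21611943e-03 4.29443364e+01]
```

View pics/c6.png

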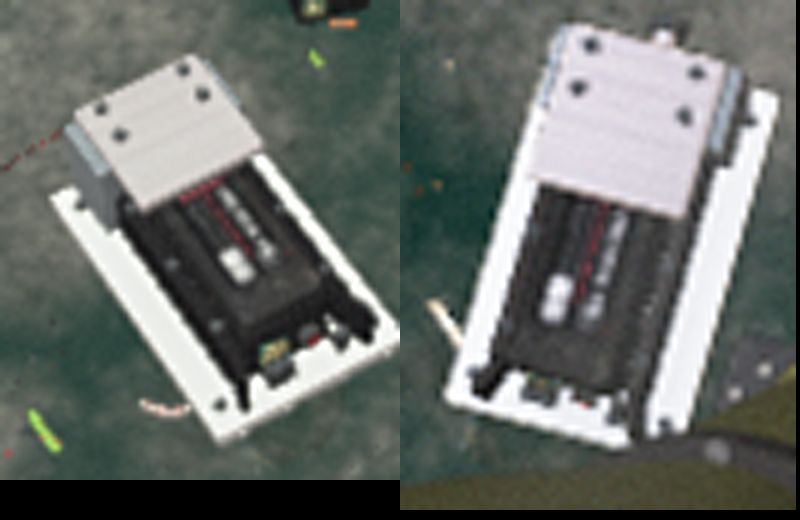

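The last picture shows the cartridge flat between the walls. The nose is under the clip and the heel (left crop (285,350), measured x about -61 mm) is against the stops, with the top 42.6 mm above the deck. The robot is clear, so I'll hand in.

```bash
python3 -c "
from plant import finish_job; print(finish_job())"
```

```text
the job is handed in; nothing more can be done
None
```

The cartridge is in the cradle and the job is handed in; by my last camera check it lies flat, nose under the clip and heel against the stops, though the hand-in returned no verdict and I had no direct reading of the plunger.

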